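Open the sugar canister and lay the muddler in its rest

ROBOT

A 7-joint arm with a two-finger parallel gripper is mounted at the origin on the work surface. World frame = base frame: x ahead of the robot, y to its left, z up, the work surface at z = 0. Lengths are in m, angles in rad, forces in N, time in s.
With the tool pointing down it reaches from about 0.425 to 0.925 m from the base axis. Payload 6.8 kg.
Tool frame: the origin (TCP) lies at the very end of the fingers, on their centre line; the grasp point (between the pads) lies 19 mm behind it (pinch_z is the distance from the TCP to the grasp point, in m); z points along the fingers, x is the direction in which the jaws open and shut, and the axes are right-handed (so a half turn about z gives the same grasp; the last joint's range is limited). The gripper opens to 85 mm and grips with 20 to 120 N. Pads are 22 mm wide; open, the fingers measure 114 mm over their backs; the gripper's body (76 mm by 85 mm) begins 54 mm behind the grasp point. The pads swing forward as they close: fully open they stand 13 mm farther back than shut.
Start: joints at [-1.298, 0.477, 0.022, 1.555, -0.011, 1.109, -0.083], TCP at [0.251, 0.627, 0.231] pointing down, gripper open.
Joint ranges: [-2.96, 2.96], [-0.34, 2.1], [-1.41, 1.46], [0.24, 2.44], [-1.37, 4.51], [0.17, 1.92], [-2.96, 2.96]. Speed limits (rad/s): [2.39, 2.39, 3.14, 3.14, 3.14, 3.14, 3.14].

INTERFACE

Orientations are given as a unit quaternion [w, x, y, z].
In Python, from cell import * gives the robot as it stands. The module is installed in compiled form; this text tells all that it offers.
- The arm moves only by the tool play_rows, never from a script. Its argument "commands" is a list of rows, each a list of 3 entries, a list of its own where there are three numbers: the shift along the tool's x, y, z in m, then the turn, a rotation vector about the tool's x, y, z in degrees, then the finger opening in m, from 0 to 0.0854. In form: [[[x, y, z], [rx, ry, rz], jaw], ...]. A call has 1 to 8 rows; each row shifts and turns the commanded pose from where the row before left it, along the tool's axes as they then stand; what a row does not reach is not made up. A row lasts 1/10 s, in which the tool goes at most 50 mm and 8.59 degrees, less where a joint would pass 70% of its speed; a pose out of reach is approached as far as the arm can. A call with a gripper value outside its range is refused whole. The fingers move at their own pace and stop on an object; "squeeze" is the grip in N (left out, the last holds). Time passes only in rows, so rows that do not move let the fingers close. It gives the time, the measured TCP pose, the force and the opening at its end, in the units of the state.
- read_state(): the state, without advancing time (a new reading comes with each control period).
- snapshot(name): name is "scene" or "top" or "wrist"; returns (picture, depth): 420x560x3 uint8, red, green, blue; 420x560 float32, m along the optical axis (not along the pixel's ray), 0 where there is no reading.
- camera_params(name): a dict with "K" (3x3 intrinsics, pixels), "k1" (the pictures are not rectified: a ray, as slopes to the right and down, at radius r is drawn at 1 + k1 r^2 times it, then the intrinsics apply), "origin" and "rotation" of the camera in the world. Camera axes: x right, y down, z forward; pixel columns grow to the right and rows downward; lengths in m; the calibration is good to about 2 mm. A picture is of the moment at which its call begins: read the wrist's pose just before it. camera_params takes no time and is no camera call; for the wrist camera it gives the pose at the moment of the call.
- finish_job(): hands the job in, once; it reports no verdict.
Trained networks look in the newest picture that a camera, given by its name, has taken for a name from the list of things; names that differ only in an ending like _2 or _b are one class to them, and where a whole thing is asked for, a point or a joint stands for the part that bears it (a point fixed in the world has none). Each returns a list of dicts, best first, with "confidence" (0 to 1); they miss things now and then, are a little off and sometimes report something else, mostly with a low value. They report only what shows in the picture. A call takes as long as a camera call.
- find_in(target, camera): "position" ([x, y, z] in m, in world coordinates, good to about 4 mm: the middle of the surface that is visible of it).
- masks_of(target, camera): "mask" (420x560 bool, what is visible of it).
The state is a dict: "t": time; "qpos": joint angles; "dq": joint speeds; "joint_efforts": joint torques, N m; "eef_pos": TCP position; "orientation": TCP orientation; "contact_force": force on the tool from outside, world axes, zero at the start; "torque": the same for the moment, N m; "opening": opening from 0.0 (shut) to 1.0 (fully open).
Only numpy, scipy, OpenCV 4.12 (cv2) and the standard library are available. Lean on these libraries where they do the work, as an engineer would, in place of code of your own. Each camera call takes 0.05 s, during which the arm holds its last target.

TASK

Set the sugar out for the tea: press the red release button on the side of the steel canister so that its sprung lid pops up, then ease the lid gently back past upright and steady it until it rests still, fully open. Then take the round wooden muddler from its stand and lay it in the two notches inside the canister, letting it settle there before you let go. Leave the glasses, the teapot and the spoon block where they are and do not drop the muddler.

Things in the scene. Friction and masses are not known exactly. Their poses are not given: they have to be found in the camera images.
- canister: Open-topped rectangular steel canister, fixed: 130 mm deep (its x), 180 wide (y), 85 tall, walls 3 mm. Origin at the centre of its underside; its x points from the button side to the hinge side, z up. It stands turned so that the button faces the stand (robot's left) and the lid swings away to the robot's right.
- rest (a point): Middle of the muddler's rest inside the canister (canister x = 0, y = 0, z = 60 mm, 25 mm below the rim): where the lying muddler's centre belongs, its length along the canister's y. Two wooden V-notch saddles, each 12 mm thick, at y = -42 and +42 mm, mouths 30 mm wide; between and beside them it is empty down to the 3 mm floor.
- lid (a joint): Angle of the flat steel lid (130 x 180 x 5 mm, 150 g) about the hinge-side rim: 0 shut and latched, 1.57 upright, 1.85 at its stop, leaning back. Unlatched, a sprung lifter raises it in about 0.3 s to about 0.85, where it rests; pushed past upright it leans to the stop by its own weight and stays. Damped: 1 to 3 N at its edge moves it.
- lid_hinge (a point): Middle of the lid's hinge line on the canister's hinge-side rim: canister x = 65 mm, y = 0, z = 85 mm. Does not move.
- lid_edge (a point): Tip of the small dark tab in the middle of the lid's free edge, 140 mm from the hinge line. Shut, it is at canister x = -75 mm, z = 88 mm; it rises and swings over towards the hinge side as the lid opens.
- button_top (a point): Centre of the top of the round red button (30 mm across), pressed downward; at rest at canister x = -119 mm, y = 0, z = 72 mm. The clasp's hook stands between it and the lid (x = -82 to -71 mm, up to z = 98 mm). The lid's tab swings up just behind the hook: keep the hand off it, or lean it away from the canister, while pressing.
- button (a joint): Angle of the clasp that carries the red release button, sprung back to 0; it grows as the button is pressed down. The latch lets go at about 0.16 rad (7 mm down at the button's centre, about 3.5 N); stop at 0.26 rad (12 mm down, about 4.5 N).
- stand: Dark wooden stand, fixed: base 90 (x) by 110 (y) by 12 mm, with two V-notch saddles (each 12 mm thick, at y = -42 and +42 mm) that carry the muddler along y with its axis at z = 50 mm. Origin at the centre of its underside, z up.
- muddler: Round light-wood sugar muddler, loose, at first lying in the stand: a rod of 24 mm diameter with round ends, 140 mm long, two thin brass bands, 40 to 90 g. Origin at its centre, on its axis; its own y runs along the rod. Either end may point either way. It may be gripped across its middle from above, between the saddles (72 mm clear).
- glass0: Gold-rimmed tea glass on the tray, 64 mm across, 90 mm tall; origin at the centre of its underside. Leave alone.
- glass1: As glass0.
- glass2: As glass0.
- teapot: White ceramic teapot with a blue lid, 140 mm across the body, 138 mm tall, spout and handle along its y; origin at the centre of its underside. Leave alone.
- spoon_block: Wooden block 90 by 50 by 50 mm with two upright teaspoons, 147 mm tall in all; origin at the centre of its underside. Leave alone.

How it is judged:
By the outcome, as a careful person would: the job done as asked, in the order asked, and still so for the second after the job is handed in, with the robot touching nothing.
It also fails if it takes over 72 s, if anything falls off the work surface, if the arm or the gripper's body presses on something with over 40 N, if the wrist force passes 120 N, or if a joint passes its speed limit or range.

## Working session

There is one attempt and no reset: what is moved stays moved. The work goes in short steps, Python scripts to look and compute and a tool call to move; the robot and the scene stay as the last step left them, time stands still between calls to the robot, and variables do not carry over. Pictures are saved under pics/ and viewed, and the job is handed in when it is done.

Besides the shell and the picture viewer there is one more tool, called after "Request:" in YAML: its name, and indented under it one key for each argument. play_rows: Moves the arm, as the interface text tells. Its arguments: {"type":"object","properties":{"commands":{"type":"array","items":{"type":"array"}},"squeeze":{"type":"number"}},"required":["commands"]}

```bash
mkdir -p pics
cat > h.py <<'E'
from cell import *
import numpy as np, cv2
from scipy.spatial.transform import Rotation as R
def rot(q): return R.from_quat([q[1],q[2],q[3],q[0]])
def save(name,cam):
    p,d=snapshot(cam); cv2.imwrite('pics/'+name+'.png',p[:,:,::-1]); return p,d
def cloud(cam,d,c=None):
    c=c or camera_params(cam); K=np.array(c['K']);k1=c['k1']
    v,u=np.mgrid[0:d.shape[0],0:d.shape[1]].astype(float)
    pts=np.stack([u,v],-1).reshape(-1,1,2)
    n=cv2.undistortPoints(pts,K,np.array([k1,0,0,0,0.])).reshape(-1,2)
    P=np.c_[n,np.ones(len(n))]*d.reshape(-1,1)
    W=P@np.array(c['rotation']).T+np.array(c['origin'])
    return W.reshape(d.shape+(3,))
def st():
    s=read_state(); print('t',s['t'],'pos',np.round(s['eef_pos'],4),'q',np.round(s['orientation'],4),'F',np.round(s['contact_force'],1),'op',s['opening']); return s
E
python3 - <<'E'
from h import *
s=st();print(rot(s['orientation']).as_matrix().round(3))
for c in ['scene','top']:
    save(c+'0',c); print(c,camera_params(c))
    for n in ['canister','rest','lid_hinge','lid_edge','button_top','stand','muddler','glass0','teapot','spoon_block']:
        print(n,[(np.round(r['position'],3).tolist(),round(r['confidence'],2)) for r in find_in(n,c)][:4])
print(read_state()['t'])
E
```

```text
t 0.0 pos [0.2507 0.6261 0.2303] q [ 6.000e-04  8.282e-01  5.605e-01 -7.000e-04] F [ 0.7 -0.4  0.4] op 1.0042206410242023
[[ 0.372  0.928 -0.001]
 [ 0.928 -0.372 -0.002]
 [-0.002  0.    -1.   ]]
scene {'K': array([[419.34672873,   0.        , 277.43902464],
       [  0.        , 419.34672873, 204.98378481],
       [  0.        ,   0.        ,   1.        ]]), 'k1': -0.12740424141720924, 'origin': array([1.48037797, 0.21287277, 0.80209569]), 'rotation': array([-0.27275984,  0.6011162 ,  0.6813929 , -0.31617258])}
canister [([0.542, -0.118, 0.087], 0.65)]
rest [([0.544, -0.121, 0.093], 0.97), ([0.602, 0.408, 0.051], 0.43), ([0.798, -0.204, 0.083], 0.18)]
lid_hinge [([0.505, -0.126, 0.094], 0.64)]
lid_edge [([0.502, -0.129, 0.093], 0.98), ([0.482, -0.033, 0.063], 0.54)]
button_top [([0.483, -0.032, 0.065], 0.68)]
stand [([0.504, 0.221, 0.008], 0.96), ([0.499, 0.233, 0.054], 0.61)]
muddler [([0.5, 0.235, 0.056], 0.82)]
glass0 [([0.759, 0.077, 0.072], 0.87), ([0.749, 0.253, 0.068], 0.74), ([0.716, 0.157, 0.073], 0.6)]
teapot [([0.801, -0.206, 0.081], 0.64), ([0.543, -0.123, 0.09], 0.55)]

[... 164 characters left out ...]
 0.        ,   0.        ,   1.        ]]), 'k1': -0.1626351503145403, 'origin': array([0.41646832, 0.07710589, 1.42965274]), 'rotation': array([-0.0598181 ,  0.71138449, -0.69815035,  0.05422174])}
canister []
rest [([0.483, -0.125, 0.091], 0.86)]
lid_hinge [([0.488, -0.136, 0.09], 0.7)]
lid_edge [([0.49, -0.135, 0.096], 0.89)]
button_top [([0.477, -0.037, 0.072], 0.69), ([0.482, -0.124, 0.094], 0.58), ([0.489, -0.135, 0.092], 0.27)]
stand [([0.48, 0.224, 0.008], 0.84), ([0.478, -0.037, 0.069], 0.38)]
muddler [([0.483, 0.224, 0.058], 0.58)]
glass0 [([0.714, 0.163, 0.05], 0.75), ([0.75, 0.25, 0.054], 0.6)]
teapot [([0.762, -0.212, 0.092], 0.77)]
spoon_block [([0.57, 0.397, 0.051], 0.64)]
1.1
```

View pics/scene0.png

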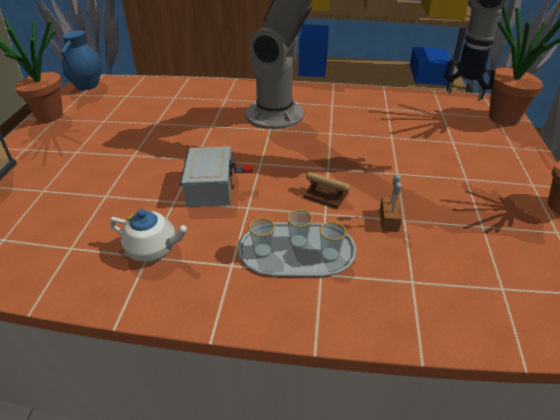

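View pics/top0.png

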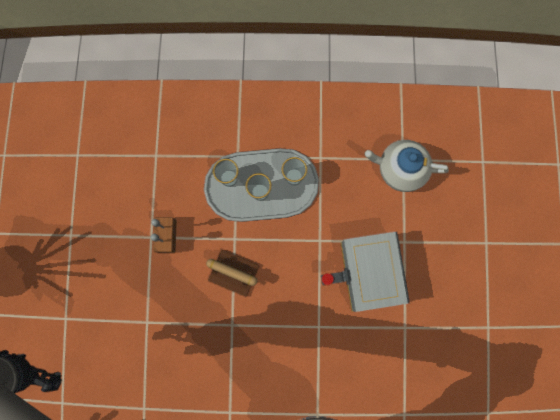

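```bash
sed -i "s/np.array(c\['rotation'\]).T/rot(c['rotation']).as_matrix().T/" h.py
python3 - <<'E'
from h import *
for cam in ['top','scene']:
    p,d=save(cam+'1',cam); W=cloud(cam,d); hsv=cv2.cvtColor(p,cv2.COLOR_RGB2HSV)
    x,y,z=W[...,0],W[...,1],W[...,2]
    print(cam,'table z',np.median(z[(abs(x-.5)<.03)&(abs(y-.1)<.02)]))
    reg=(x>.3)&(x<.7)&(y<0)&(y>-.35)
    m=reg&(z>.08)&(z<.1)
    P=W[m]; r=cv2.minAreaRect(P[:,:2].astype(np.float32)); print('lid',r,cv2.boxPoints(r).round(4).tolist(),np.median(P[:,2]),len(P))
    mm=(hsv[...,1]>200)&((hsv[...,0]<4)|(hsv[...,0]>175))&(z>.055)&(z<.09)&reg
    P=W[mm];print('button',len(P),P.mean(0),P.min(0),P.max(0))
    m=(x>.4)&(x<.6)&(y>.12)&(y<.32)&(z>.052)&(z<.075)
    P=W[m]; r=cv2.minAreaRect(P[:,:2].astype(np.float32)); print('mud',r,P.mean(0),np.percentile(P[:,2],[50,98]),len(P))
    c=P[:,:2]-P[:,:2].mean(0); u=np.linalg.svd(c,full_matrices=0)[2]; print(u)
    m=(x>.3)&(x<.95)&(y<.5)&(y>-.4)&(z>.1); 
    n,l,s_,ce=cv2.connectedComponentsWithStats(m.astype(np.uint8))
    for i in range(1,n):
        if s_[i,4]>15: print(s_[i],W[l==i].mean(0).round(3),W[l==i].max(0).round(3))
st()
E
```

```text
top table z 0.0007952568884054267
lid ((0.4911680817604065, -0.12850093841552734), (0.18002702295780182, 0.15579341351985931), 9.405470848083496) [[0.38960000872612, -0.06639999896287918], [0.41510000824928284, -0.22010000050067902], [0.5927000045776367, -0.19059999287128448], [0.5672000050544739, -0.03689999878406525]] 0.09210235197918637 4051
button 67 [ 0.47288252 -0.01641138  0.07221063] [ 0.46150767 -0.02832982  0.06348414] [ 0.4842153  -0.00536995  0.07896993]
mud ((0.4858679473400116, 0.2243100106716156), (0.13591133058071136, 0.03607409819960594), 66.54289245605469) [0.48522944 0.22430133 0.06006893] [0.06013885 0.06697006] 495
[[ 0.37756718  0.92598219]
 [ 0.92598219 -0.37756718]]
[391 143  37  35 841] [ 0.769 -0.219  0.113] [0.818 0.077 1.43 ]
[365 150   9   8  57] [ 0.785 -0.116  0.109] [ 0.794 -0.106  0.117]
[151 219   9   8  53] [0.596 0.404 0.142] [0.604 0.414 0.152]
[151 234   9   8  60] [0.559 0.404 0.141] [0.568 0.413 0.156]
scene table z -0.0005461447382588691
lid ((0.4923090636730194, -0.12749847769737244), (0.18878595530986786, 0.15269315242767334), 9.667592048645
[... 168 characters left out ...]
01496076584]] 0.08939269681832762 1722
button 42 [ 0.47458723 -0.01480865  0.0696739 ] [ 0.46101387 -0.02722645  0.06766565] [ 0.49130638 -0.00260715  0.07442083]
mud ((0.49125075340270996, 0.2264428585767746), (0.13655582070350647, 0.022658515721559525), 68.03530883789062) [0.49359454 0.22743284 0.05699861] [0.05714894 0.06138721] 226
[[ 0.36014659  0.93289572]
 [ 0.93289572 -0.36014659]]
[393 175   9  23 140] [0.588 0.407 0.131] [0.61  0.417 0.146]
[128 209  33  25 580] [ 0.782 -0.217  0.112] [ 0.814 -0.178  0.14 ]
[179 225   9   7  49] [ 0.791 -0.113  0.107] [ 0.796 -0.104  0.113]
t 1.2 pos [0.2508 0.6267 0.2313] q [ 0.      0.8281  0.5605 -0.    ] F [-0.1  0.1  0. ] op 0.9970261530600372
```

Request:
play_rows:
  commands:
    - [[-0.012, 0.01, 0], [0, 0, 0], 0.0]
    - [[-0.022, 0.019, 0], [0, 0, 0], 0.0]
    - [[-0.022, 0.019, 0], [0, 0, 0], 0.0]
    - [[-0.022, 0.019, 0], [0, 0, 0], 0.0]
    - [[-0.022, 0.019, 0], [0, 0, 0], 0.0]
    - [[-0.022, 0.019, 0], [0, 0, 0], 0.0]
    - [[-0.022, 0.019, 0], [0, 0, 0], 0.0]
    - [[-0.022, 0.019, 0], [0, 0, 0], 0.0]
  squeeze: 30

```text
t: 2.0
eef_pos: [0.3223, 0.4183, 0.2315]
orientation: [-0.0, 0.828, 0.56, 0.0]
contact_force: [0.5, 0.4, 0.6]
opening: 0.001
```

Request:
play_rows:
  commands:
    - [[-0.022, 0.019, 0], [0, 0, 0], 0.0]
    - [[-0.022, 0.019, 0], [0, 0, 0], 0.0]
    - [[-0.022, 0.019, 0], [0, 0, 0], 0.0]
    - [[-0.022, 0.019, 0], [0, 0, 0], 0.0]
    - [[-0.022, 0.019, 0], [0, 0, 0], 0.0]
    - [[-0.022, 0.019, 0], [0, 0, 0], 0.0]
    - [[-0.022, 0.019, 0], [0, 0, 0], 0.0]
    - [[-0.022, 0.019, 0], [0, 0, 0], 0.0]

```text
t: 2.8
eef_pos: [0.398, 0.1984, 0.2316]
orientation: [-0.0, 0.828, 0.561, 0.0]
contact_force: [-0.1, -0.1, 0.1]
opening: 0.001
```

Request:
play_rows:
  commands:
    - [[-0.022, 0.019, 0], [0, 0, 0], 0.0]
    - [[-0.022, 0.019, 0], [0, 0, 0], 0.0]
    - [[-0.022, 0.019, 0], [0, 0, 0], 0.0]
    - [[-0.022, 0.019, 0], [0, 0, 0], 0.0]
    - [[-0.022, 0.019, 0], [0, 0, 0], 0.0]
    - [[-0.022, 0.019, 0], [0, 0, 0], 0.0]
    - [[-0.012, 0.01, 0], [0, 0, 0], 0.0]

```text
t: 3.5
eef_pos: [0.4598, 0.0173, 0.2316]
orientation: [0.0, 0.829, 0.559, 0.0]
contact_force: [-0.0, 0.4, 1.1]
opening: 0.001
```

Request:
play_rows:
  commands:
    - [[0, 0, 0], [0, 0, 7.34], 0.0]
    - [[0, 0, 0], [0, 0, 7.34], 0.0]
    - [[0, 0, 0], [0, 0, 7.34], 0.0]
    - [[0, 0, 0], [0, 0, 7.34], 0.0]
    - [[0, 0, 0], [0, 0, 7.34], 0.0]
    - [[0, 0, 0], [0, 0, 7.34], 0.0]
    - [[0, 0, 0], [0, 0, 7.34], 0.0]
    - [[0, 0, 0], [0, 0, 7.34], 0.0]

```text
t: 4.3
eef_pos: [0.4593, 0.0198, 0.2315]
orientation: [-0.0, 0.997, 0.08, 0.0]
contact_force: [0.2, -0.2, -0.1]
opening: 0.003
```

Run:
```python
from h import *
s=st(); c=camera_params('wrist'); p,d=save('w1','wrist'); W=cloud('wrist',d,c); print(c)
x,y,z=W[...,0],W[...,1],W[...,2]; hsv=cv2.cvtColor(p,cv2.COLOR_RGB2HSV)
mm=(hsv[...,1]>180)&((hsv[...,0]<4)|(hsv[...,0]>175))&(z>.055)&(z<.09)&(y<.05)
P=W[mm];print('button',len(P),P.mean(0),P.min(0),P.max(0),np.median(P[:,2]))
for n in ['button_top','lid_edge']:
  print(n,[(np.round(r['position'],3).tolist(),round(r['confidence'],2)) for r in find_in(n,'wrist')][:3])
```

```text
t 4.3 pos [0.4593 0.0198 0.2315] q [-1.000e-04  9.968e-01  7.980e-02  2.000e-04] F [ 0.2 -0.2 -0.1] op 0.0026960922771834196
{'K': array([[306.97130811,   0.        , 278.83341072],
       [  0.        , 306.97130811, 210.62881286],
       [  0.        ,   0.        ,   1.        ]]), 'k1': -0.0324102031740244, 'origin': array([0.44759168, 0.09281363, 0.37407175]), 'rotation': array([0.14642012, 0.98603502, 0.07842765, 0.01204972])}
button 568 [ 0.47181483 -0.01571224  0.07179656] [ 0.45781903 -0.03097258  0.06631248] [ 0.48612631 -0.00153177  0.07408891] 0.07182692015268419
button_top [([0.472, -0.022, 0.069], 0.63), ([0.486, -0.065, 0.072], 0.56), ([0.469, 0.183, 0.059], 0.52)]
lid_edge [([0.509, -0.077, 0.095], 0.8)]
```

View pics/w1.png

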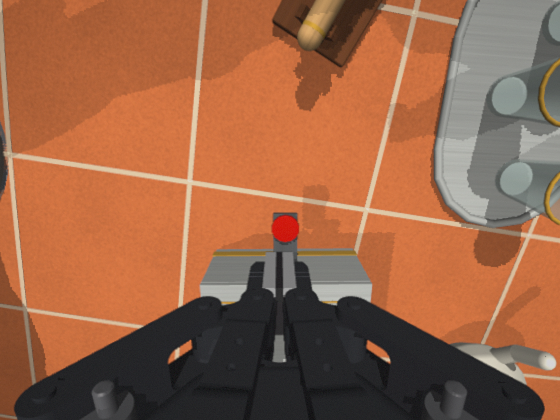

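Request:
play_rows:
  commands:
    - [[0.0035, 0.0197, 0], [0, 0, 0], 0.0]
    - [[0.0035, 0.0197, 0], [0, 0, 0], 0.0]
    - [[0, 0, 0.025], [-5, 0, 0], 0.0]
    - [[0, 0, 0.0], [-5, 0, 0], 0.0]
    - [[0, 0, 0.0], [-5, 0, 0], 0.0]
    - [[0, 0, 0], [0, 0, 0], 0.0]

```text
t: 5.05
eef_pos: [0.4724, -0.0154, 0.2057]
orientation: [0.13, 0.988, 0.086, 0.01]
contact_force: [0.3, 0.5, -0.1]
opening: -0.003
```

Run:
```python
from h import *
s=st();M=rot(s['orientation']).as_matrix();print(M.round(4)); t=np.array([.4725,-.018,.085]); print((M.T@(t-s['eef_pos'])).round(4)); print((M.T@[0,0,-.01]).round(5))
```

```text
t 5.05 pos [ 0.4724 -0.0154  0.2057] q [0.1305 0.9877 0.086  0.0104] F [ 0.3  0.5 -0.1] op -0.0027530106166262715
[[ 0.985   0.1672  0.043 ]
 [ 0.1726 -0.9512 -0.2559]
 [-0.0019  0.2595 -0.9657]]
[-1.000e-04 -2.890e-02  1.173e-01]
[ 2.00e-05 -2.59e-03  9.66e-03]
```

Request:
play_rows:
  commands:
    - [[0, -0.0072, 0.0293], [0, 0, 0], 0.0]
    - [[0, -0.0072, 0.0293], [0, 0, 0], 0.0]
    - [[0, -0.0072, 0.0293], [0, 0, 0], 0.0]
    - [[0, -0.0072, 0.0293], [0, 0, 0], 0.0]
    - [[0, 0, 0], [0, 0, 0], 0.0]

```text
t: 5.55
eef_pos: [0.4709, -0.0218, 0.0833]
orientation: [0.13, 0.988, 0.082, 0.008]
contact_force: [-0.4, -0.0, 0.4]
opening: -0.004
```

Request:
play_rows:
  commands:
    - [[0, -0.0013, 0.0048], [0, 0, 0], 0.0]
    - [[0, -0.0013, 0.0048], [0, 0, 0], 0.0]
    - [[0, -0.0008, 0.0029], [0, 0, 0], 0.0]
    - [[0, -0.0005, 0.0019], [0, 0, 0], 0.0]
    - [[0, -0.0005, 0.0019], [0, 0, 0], 0.0]

```text
t: 6.05
eef_pos: [0.4739, -0.02, 0.0693]
orientation: [0.13, 0.988, 0.082, 0.012]
contact_force: [-0.1, 1.4, 4.2]
opening: -0.001
```

Run:
```python
from h import *
st();p,d=save('s2','scene');st()
```

```text
t 6.05 pos [ 0.4739 -0.02    0.0693] q [0.1297 0.9881 0.0819 0.0117] F [-0.1  1.4  4.2] op -0.0012872727551554706
t 6.1 pos [ 0.4737 -0.02    0.069 ] q [0.1298 0.9881 0.082  0.0116] F [1.  0.8 4.3] op 0.0016677598474268058
```

View pics/s2.png

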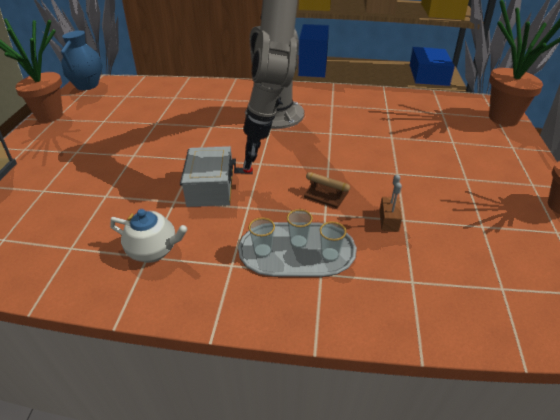

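Request:
play_rows:
  commands:
    - [[0, -0.0005, 0.0019], [0, 0, 0], 0.0]
    - [[0, -0.0005, 0.0019], [0, 0, 0], 0.0]
    - [[0, 0, 0], [0, 0, 0], 0.0]

```text
t: 6.4
eef_pos: [0.4737, -0.0201, 0.0648]
orientation: [0.13, 0.988, 0.082, 0.011]
contact_force: [2.2, 1.7, 4.2]
opening: -0.001
```

Run:
```python
from h import *
st();p,d=save('s3','scene')
```

```text
t 6.4 pos [ 0.4737 -0.0201  0.0648] q [0.1299 0.9881 0.082  0.0114] F [2.2 1.7 4.2] op -0.000568194060676863
```

View pics/s3.png

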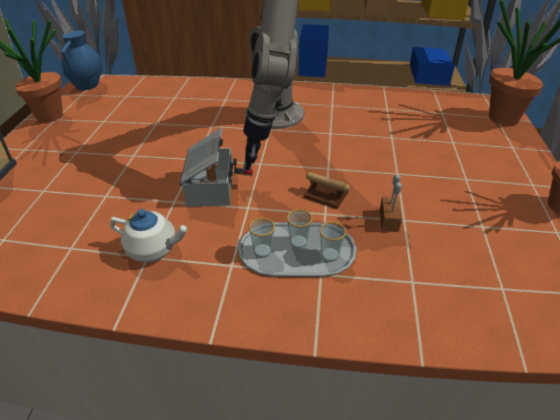

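Request:
play_rows:
  commands:
    - [[0, 0, -0.012], [0, 0, 0], 0.0]
    - [[0, 0, -0.025], [0, 0, 0], 0.0]
    - [[0, 0, -0.03], [0, 0, 0], 0.0]
    - [[0, 0, -0.03], [0, 0, 0], 0.0]
    - [[0, 0, -0.013], [5, 0, 0], 0.0]
    - [[0, 0, 0], [5, 0, 0], 0.0]
    - [[0, 0, 0], [5, 0, 0], 0.0]
    - [[0, 0, 0], [0, 0, 0], 0.0]

```text
t: 7.25
eef_pos: [0.4676, 0.0047, 0.171]
orientation: [-0.0, 0.997, 0.079, -0.001]
contact_force: [0.7, -0.6, -0.5]
opening: 0.001
```

```bash
cat >> h.py <<'E'
def lidang(W,C,yaw=-80.55):
    e=np.array([np.cos(np.radians(yaw)),np.sin(np.radians(yaw))]); f=np.array([-e[1],e[0]])
    a=(W[...,:2]-np.array(C)); X=a@e; Y=a@f
    return X,Y,W[...,2]
E
python3 - <<'E'
from h import *
s=st();M=rot(s['orientation']).as_matrix();print(M.round(4))
c=camera_params('wrist'); p,d=save('w4','wrist'); W=cloud('wrist',d,c); np.save('w4.npy',W)
p,d=save('t4','top'); W=cloud('top',d)
X,Y,Z=lidang(W,(.492,-.135))
m=(abs(Y)<.12)&(abs(X)<.12)&(Z>.075)
H=W[m]
m2=m&(Z>.11)&(abs(Y)<.07)&(X<.06)
A=np.polyfit(X[m2],Z[m2],1); print('lid slope',np.arctan(-A[0]),'x at z=.088',(.088-A[1])/A[0])
for x0 in range(-80,100,10):
    q=m&(abs(X-x0/1000)<.005); 
    if q.any(): print(x0,np.percentile(Z[q],[5,50,95]).round(3),np.percentile(Y[q],[1,99]).round(3))
r=cv2.minAreaRect(W[m&(Z<.2)][:,:2].astype(np.float32));print(r)
E
```

```text
t 7.25 pos [0.4676 0.0047 0.171 ] q [-3.000e-04  9.968e-01  7.940e-02 -5.000e-04] F [ 0.7 -0.6 -0.5] op 0.0010511682263382783
[[ 9.874e-01  1.583e-01 -1.100e-03]
 [ 1.583e-01 -9.874e-01  5.000e-04]
 [-1.000e-03 -6.000e-04 -1.000e+00]]
lid slope 1.2559518318730556 x at z=.088 0.03483985616866633
-70 [0.078 0.086 0.091] [0.073 0.089]
-60 [0.083 0.087 0.088] [0.076 0.09 ]
-50 [0.08  0.087 0.09 ] [-0.089  0.089]
-40 [0.08  0.084 0.09 ] [-0.088  0.09 ]
-30 [0.081 0.19  0.195] [-0.089  0.09 ]
-20 [0.177 0.184 0.19 ] [-0.089  0.09 ]
-10 [0.169 0.175 0.182] [-0.088  0.089]
0 [0.16  0.166 0.172] [-0.087  0.087]
10 [0.148 0.155 0.161] [-0.088  0.087]
20 [0.137 0.143 0.15 ] [-0.087  0.088]
30 [0.126 0.132 0.138] [-0.087  0.086]
40 [0.115 0.121 0.127] [-0.087  0.088]
50 [0.104 0.11  0.116] [-0.088  0.088]
60 [0.091 0.098 0.104] [-0.088  0.087]
70 [0.083 0.088 0.094] [-0.088  0.088]
((0.49236032366752625, -0.1367236077785492), (0.180735245347023, 0.13919369876384735), 9.64898681640625)
```

View pics/t4.png

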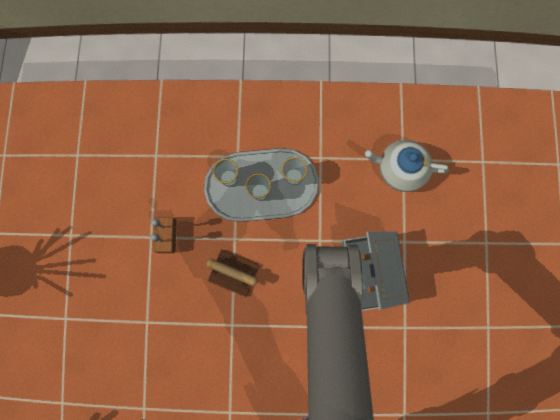

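View pics/w4.png

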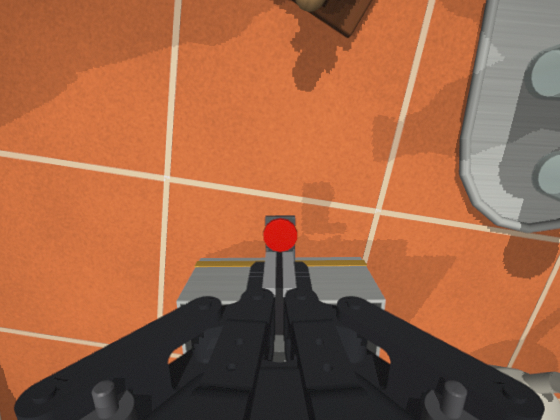

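Request:
play_rows:
  commands:
    - [[0, 0.01, 0], [0, 0, 0], 0.0]
    - [[0, 0.02, 0], [0, 0, 0], 0.0]
    - [[0, 0.02, 0], [0, 0, 0], 0.0]
    - [[0, 0.02, 0], [0, 0, 0], 0.0]
    - [[0, 0.01, 0], [0, 0, 0], 0.0]
    - [[0, 0.004, 0], [0, 0, 0], 0.0]
    - [[0, 0.003, 0], [0, 0, 0], 0.0]
    - [[0, 0.003, 0], [0, 0, 0], 0.0]

```text
t: 8.15
eef_pos: [0.4831, -0.0803, 0.1709]
orientation: [-0.0, 0.997, 0.083, -0.0]
contact_force: [0.3, -0.4, -0.2]
opening: -0.001
```

Request:
play_rows:
  commands:
    - [[0, 0.003, 0], [0, 0, 0], 0.0]
    - [[0, 0.003, 0], [0, 0, 0], 0.0]
    - [[0, 0.003, 0], [0, 0, 0], 0.0]
    - [[0, 0.003, 0], [0, 0, 0], 0.0]
    - [[0, 0.003, 0], [0, 0, 0], 0.0]
    - [[0, 0.003, 0], [0, 0, 0], 0.0]
    - [[0, 0.003, 0], [0, 0, 0], 0.0]
    - [[0, 0.003, 0], [0, 0, 0], 0.0]

```text
t: 8.95
eef_pos: [0.4871, -0.1049, 0.1711]
orientation: [-0.0, 0.997, 0.083, -0.0]
contact_force: [-0.1, 1.8, 0.6]
opening: -0.003
```

Request:
play_rows:
  commands:
    - [[0, 0.003, 0], [0, 0, 0], 0.0]
    - [[0, 0.003, 0], [0, 0, 0], 0.0]
    - [[0, 0.003, 0], [0, 0, 0], 0.0]
    - [[0, 0.003, 0], [0, 0, 0], 0.0]
    - [[0, 0.003, 0], [0, 0, 0], 0.0]
    - [[0, 0.003, 0], [0, 0, 0], 0.0]
    - [[0, 0.003, 0], [0, 0, 0], 0.0]
    - [[0, 0.003, 0], [0, 0, 0], 0.0]

```text
t: 9.75
eef_pos: [0.491, -0.1271, 0.1721]
orientation: [-0.002, 0.997, 0.083, -0.0]
contact_force: [-8.7, 11.1, 24.6]
opening: -0.005
```

Run:
```python
from h import *
s=st();save('s5','scene')
print(lidang(np.array(s['eef_pos']),(.492,-.1355)))
```

```text
t 9.75 pos [ 0.491  -0.1271  0.1721] q [-1.500e-03  9.966e-01  8.280e-02 -3.000e-04] F [-8.7 11.1 24.6] op -0.005288771698126506
(np.float64(-0.008418473202426467), np.float64(0.00041672205677368017), array(0.17211671))
```

View pics/s5.png

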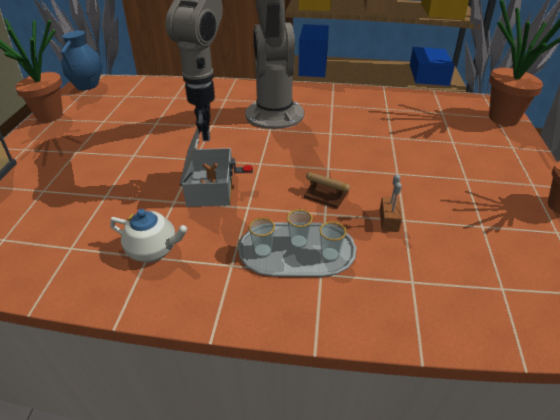

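Request:
play_rows:
  commands:
    - [[0, -0.003, -0.006], [0, 0, 0], 0.0]
    - [[0, -0.001, -0.008], [0, 0, 0], 0.0]
    - [[0, 0, -0.006], [0, 0, 0], 0.0]

```text
t: 10.1
eef_pos: [0.4905, -0.1246, 0.1917]
orientation: [0.0, 0.997, 0.082, 0.0]
contact_force: [-1.3, 0.0, -0.0]
opening: -0.005
```

Run:
```python
from h import *
s=st();p,d=save('s6','scene');W=cloud('scene',d)
cv2.imwrite('pics/s6z.png',cv2.resize(p[90:230,140:280,::-1],None,fx=4,fy=4,interpolation=cv2.INTER_CUBIC))
X,Y,Z=lidang(W,(.492,-.1355))
print(lidang(np.array(s['eef_pos']),(.492,-.1355)))
m=(Y<.09)&(Y>.03)&(Z>.1)&(X<.15)&(X>-.06)&(Z<.25)
for a,b,c in list(zip(X[m],Y[m],Z[m]))[::12]: print(round(a,3),round(b,3),round(c,3))
```

```text
t 10.1 pos [ 0.4905 -0.1246  0.1917] q [1.000e-04 9.966e-01 8.250e-02 2.000e-04] F [-1.3  0.  -0. ] op -0.004560984481102259
(np.float64(-0.010961127574210137), np.float64(0.0002590364412964287), array(0.19168684))
-0.003 0.039 0.25
-0.014 0.03 0.241
0.006 0.036 0.202
0.003 0.059 0.203
0.005 0.07 0.2
0.011 0.075 0.194
0.018 0.073 0.183
0.029 0.053 0.161
0.026 0.073 0.164
0.021 0.089 0.165
0.025 0.09 0.156
0.039 0.086 0.14
0.047 0.086 0.124
0.056 0.079 0.105
```

View pics/s6z.png

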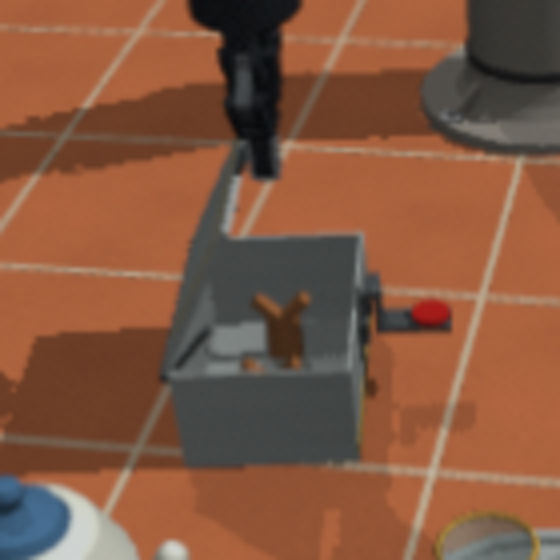

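Request:
play_rows:
  commands:
    - [[0, 0.003, 0], [0, 0, 0], 0.0]
    - [[0, 0.003, 0], [0, 0, 0], 0.0]
    - [[0, 0.003, 0], [0, 0, 0], 0.0]
    - [[0, 0.003, -0.001], [0, 0, 0], 0.0]
    - [[0, 0.003, -0.001], [0, 0, 0], 0.0]
    - [[0, 0.003, -0.001], [0, 0, 0], 0.0]
    - [[0, 0.003, 0], [0, 0, 0], 0.0]
    - [[0, 0.003, 0], [0, 0, 0], 0.0]

```text
t: 10.95
eef_pos: [0.4944, -0.1485, 0.1941]
orientation: [0.0, 0.997, 0.082, 0.0]
contact_force: [-0.3, 0.2, -0.3]
opening: 0.001
```

Request:
play_rows:
  commands:
    - [[0, 0.003, 0], [0, 0, 0], 0.0]
    - [[0, 0.003, 0], [0, 0, 0], 0.0]
    - [[0, 0.003, 0], [0, 0, 0], 0.0]
    - [[0, 0.003, 0], [0, 0, 0], 0.0]

```text
t: 11.35
eef_pos: [0.4963, -0.1603, 0.194]
orientation: [0.0, 0.997, 0.082, -0.0]
contact_force: [-0.7, 0.1, 0.2]
opening: -0.003
```

Run:
```python
from h import *
s=st();p,d=save('s7','scene');W=cloud('scene',d)
cv2.imwrite('pics/s7z.png',cv2.resize(p[90:230,140:280,::-1],None,fx=4,fy=4,interpolation=cv2.INTER_CUBIC))
X,Y,Z=lidang(W,(.492,-.1355))
print(lidang(np.array(s['eef_pos']),(.492,-.1355)))
m=(Y<.09)&(Y>.03)&(Z>.1)&(X<.15)&(X>-.06)&(Z<.25)
for a,b,c in list(zip(X[m],Y[m],Z[m]))[::12]: print(round(a,3),round(b,3),round(c,3))
```

```text
t 11.35 pos [ 0.4963 -0.1603  0.194 ] q [ 0.      0.9966  0.0825 -0.    ] F [-0.7  0.1  0.2] op -0.0025729414489362333
(np.float64(0.02517155024738631), np.float64(0.00016711416935696714), array(0.19403434))
0.031 0.03 0.246
0.021 0.031 0.243
0.04 0.044 0.211
0.036 0.067 0.212
0.038 0.064 0.201
0.037 0.088 0.207
0.044 0.09 0.196
0.043 0.078 0.175
0.049 0.064 0.149
0.053 0.089 0.15
0.057 0.05 0.109
0.035 0.082 0.114
0.041 0.086 0.103
```

View pics/s7z.png

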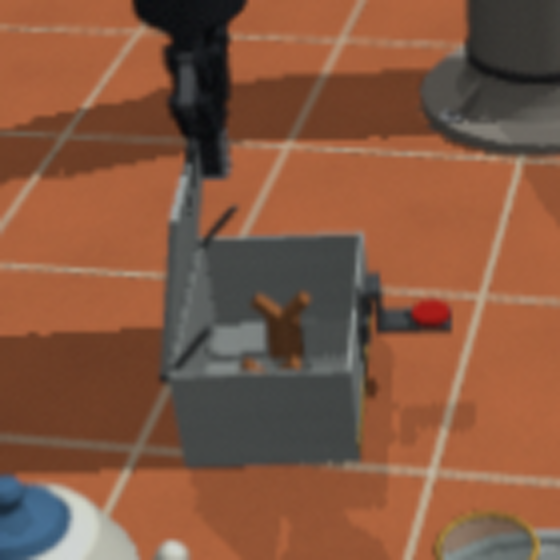

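Request:
play_rows:
  commands:
    - [[0, 0.003, 0], [0, 0, 0], 0.0]
    - [[0, 0.003, 0], [0, 0, 0], 0.0]
    - [[0, 0.003, 0], [0, 0, 0], 0.0]
    - [[0, 0.003, 0], [0, 0, 0], 0.0]
    - [[0, 0.002, 0], [0, 0, 0], 0.0]
    - [[0, 0.002, 0], [0, 0, 0], 0.0]
    - [[0, 0.002, 0], [0, 0, 0], 0.0]
    - [[0, 0.002, 0], [0, 0, 0], 0.0]

```text
t: 12.2
eef_pos: [0.4996, -0.1799, 0.194]
orientation: [-0.0, 0.997, 0.083, -0.0]
contact_force: [-0.2, -0.9, 0.9]
opening: -0.0
```

Request:
play_rows:
  commands:
    - [[0, 0.002, 0], [0, 0, 0], 0.0]
    - [[0, 0.002, 0], [0, 0, 0], 0.0]
    - [[0, 0.002, 0], [0, 0, 0], 0.0]
    - [[0, 0.002, 0], [0, 0, 0], 0.0]
    - [[0, 0.002, 0], [0, 0, 0], 0.0]
    - [[0, 0.002, 0], [0, 0, 0], 0.0]
    - [[0, 0.002, 0], [0, 0, 0], 0.0]
    - [[0, 0.002, 0], [0, 0, 0], 0.0]

```text
t: 13.0
eef_pos: [0.5022, -0.1957, 0.1941]
orientation: [-0.0, 0.997, 0.082, -0.0]
contact_force: [-0.0, 0.3, -0.1]
opening: -0.005
```

```bash
cat > look.py <<'E'
from h import *
import sys
s=st();p,d=save(sys.argv[1],'scene');W=cloud('scene',d)
cv2.imwrite('pics/%sz.png'%sys.argv[1],cv2.resize(p[90:230,140:280,::-1],None,fx=4,fy=4,interpolation=cv2.INTER_CUBIC))
X,Y,Z=lidang(W,(.492,-.1355))
print(lidang(np.array(s['eef_pos']),(.492,-.1355)))
m=(Y<.09)&(Y>.03)&(Z>.1)&(X<.15)&(X>-.06)&(Z<.25)
for a,b,c in list(zip(X[m],Y[m],Z[m]))[::15]: print(round(a,3),round(b,3),round(c,3))
E
python3 look.py s8
```

```text
t 13.0 pos [ 0.5022 -0.1957  0.1941] q [-0.      0.9966  0.0825 -0.    ] F [-0.   0.3 -0.1] op -0.004672535441453243
(np.float64(0.061052960187918594), np.float64(0.00019177314936374978), array(0.19405186))
0.047 0.03 0.247
0.056 0.03 0.241
0.072 0.034 0.209
0.072 0.061 0.213
0.071 0.038 0.192
0.071 0.041 0.188
0.071 0.047 0.185
0.071 0.052 0.182
0.069 0.042 0.169
0.068 0.036 0.158
0.069 0.083 0.179
0.069 0.066 0.162
0.068 0.062 0.152
0.067 0.071 0.152
0.066 0.057 0.135
0.064 0.046 0.12
0.065 0.048 0.115
0.063 0.046 0.106
0.062 0.056 0.103
0.035 0.084 0.112
```

View pics/s8z.png

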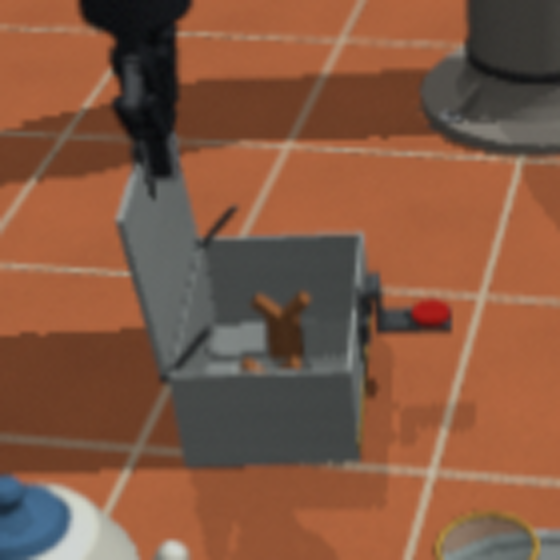

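Request:
play_rows:
  commands:
    - [[0, 0.002, 0], [0, 0, 0], 0.0]
    - [[0, 0.002, 0], [0, 0, 0], 0.0]
    - [[0, 0.002, 0], [0, 0, 0], 0.0]
    - [[0, 0.002, 0], [0, 0, 0], 0.0]
    - [[0, 0.002, 0], [0, 0, 0], 0.0]
    - [[0, 0.002, 0], [0, 0, 0], 0.0]
    - [[0, 0.002, 0], [0, 0, 0], 0.0]
    - [[0, 0.002, 0], [0, 0, 0], 0.0]

```text
t: 13.85
eef_pos: [0.5048, -0.2115, 0.1941]
orientation: [-0.0, 0.997, 0.082, 0.0]
contact_force: [-0.5, 0.4, 0.3]
opening: -0.001
```

Request:
play_rows:
  commands:
    - [[0, 0.001, 0], [0, 0, 0], 0.0]
    - [[0, 0.001, 0], [0, 0, 0], 0.0]
    - [[0, 0.001, 0], [0, 0, 0], 0.0]
    - [[0, 0, 0], [0, 0, 0], 0.0]
    - [[0, 0, 0], [0, 0, 0], 0.0]
    - [[0, 0, 0], [0, 0, 0], 0.0]
    - [[0, 0, 0], [0, 0, 0], 0.0]
    - [[0, 0, 0], [0, 0, 0], 0.0]

```text
t: 14.65
eef_pos: [0.5053, -0.2142, 0.1941]
orientation: [-0.0, 0.997, 0.082, 0.0]
contact_force: [-0.4, 0.3, 0.1]
opening: -0.002
```

```bash
python3 look.py s9
```

```text
t 14.65 pos [ 0.5053 -0.2142  0.1941] q [-0.      0.9966  0.0825  0.    ] F [-0.4  0.3  0.1] op -0.002279082350699968
(np.float64(0.07986308168228734), np.float64(0.00021249409336430124), array(0.19406248))
0.085 0.032 0.246
0.084 0.032 0.24
0.099 0.051 0.208
0.094 0.036 0.192
0.092 0.037 0.186
0.097 0.072 0.202
0.093 0.05 0.185
0.098 0.084 0.2
0.091 0.062 0.183
0.086 0.04 0.165
0.093 0.078 0.184
0.085 0.062 0.169
0.08 0.031 0.145
0.088 0.076 0.169
0.082 0.049 0.147
0.077 0.04 0.137
0.083 0.072 0.153
0.075 0.044 0.129
0.079 0.064 0.137
0.073 0.047 0.121
0.08 0.086 0.142
0.071 0.05 0.113
0.073 0.076 0.124
0.073 0.079 0.12
0.071 0.081 0.115
0.038 0.084 0.108
```

View pics/s9z.png

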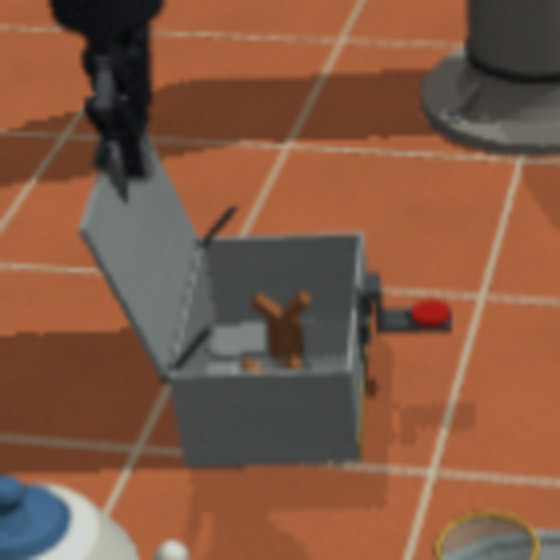

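Run:
```python
from h import *
s=st(); c=camera_params('wrist'); p,d=save('w10','wrist'); W=cloud('wrist',d,c); np.savez('w10.npz',W=W,p=p)
print(find_in('rest','wrist')[:2])
X,Y,Z=lidang(W,(.492,-.1355))
# rim points
m=(Z>.078)&(Z<.092)&(abs(X)<.1)&(abs(Y)<.12)
r=cv2.minAreaRect(W[m][:,:2].astype(np.float32));print(r,m.sum())
```

```text
t 14.7 pos [ 0.5053 -0.2142  0.1941] q [-0.      0.9966  0.0825 -0.    ] F [ 0.3 -0.3  0.2] op 0.0035603489135597566
[{'position': [0.5093, -0.2169, 0.1658], 'confidence': 0.53}]
((0.4916709363460541, -0.13204899430274963), (0.18115408718585968, 0.14014866948127747), 9.747831344604492) 6005
```

View pics/w10.png

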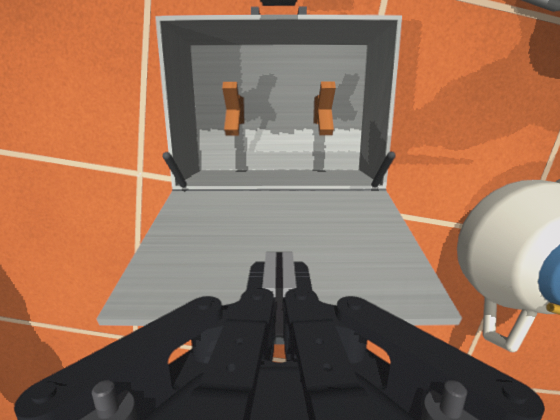

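Run:
```python
from h import *
D=np.load('w10.npz');W=D['W'];p=D['p']
X,Y,Z=lidang(W,(.492,-.1355))
m=(Z>.03)&(Z<.08)&(abs(X)<.045)&(abs(Y)<.06)
n,l,s,_=cv2.connectedComponentsWithStats(m.astype(np.uint8))
cs=[]
for i in range(1,n):
    if s[i,4]<40: continue
    q=l==i; top=q&(Z>.045)
    print(s[i],'X',np.percentile(X[q],[1,99]),'Y',np.percentile(Y[q],[1,99]),'Zmax',Z[q].max())
    r=cv2.minAreaRect(W[q][:,:2].astype(np.float32));print(r)
    for x0 in range(-24,25,4):
        k=q&(abs(X-x0/1000)<.002)
        if k.any(): print(x0,np.percentile(Z[k],90).round(4),np.median(Y[k]).round(4),end='; ')
    print()
# rim edges along X at |Y|<.08
for nm,sel,ax in [('y+',(Y>.08)&(Y<.1)&(abs(X)<.04),Y),('y-',(Y<-.08)&(Y>-.1)&(abs(X)<.04),Y),('x-',(X<-.05)&(X>-.08)&(abs(Y)<.07),X),('x+',(X>.05)&(X<.075)&(abs(Y)<.07),X)]:
    k=sel&(Z>.079)&(Z<.09); print(nm,k.sum(),np.percentile(ax[k],[2,50,98]).round(4),np.median(Z[k]))
k=(Z>.079)&(Z<.09)&(Y>.08)&(abs(X)<.05); print(np.polyfit(X[k],Y[k],1)); k=(Z>.079)&(Z<.09)&(Y<-.08)&(abs(X)<.05); print(np.polyfit(X[k],Y[k],1))
k=(Z>.079)&(Z<.09)&(X<-.05)&(X>-.072)&(abs(Y)<.08); print(np.polyfit(Y[k],X[k],1))
```

```text
[222  82  20  53 798] X [-0.02354347  0.01984768] Y [-0.04745996 -0.0353125 ] Zmax 0.06091722896578772
((0.45079031586647034, -0.14040757715702057), (0.012547101825475693, 0.043705202639102936), 9.16582202911377)
-24 0.0564 -0.0413; -20 0.0601 -0.0412; -16 0.0591 -0.0406; -12 0.0556 -0.0402; -8 0.0516 -0.0407; -4 0.048 -0.0408; 0 0.0462 -0.0411; 4 0.0501 -0.0408; 8 0.0542 -0.0403; 12 0.0584 -0.0409; 16 0.0603 -0.0416; 20 0.0572 -0.0411; 
[316  82  20  53 828] X [-0.02351642  0.01991367] Y [0.03588059 0.04795591] Zmax 0.061259289724716615
((0.5331318974494934, -0.12680959701538086), (0.01241410244256258, 0.04361945018172264), 9.109518051147461)
-24 0.0564 0.0416; -20 0.0602 0.0414; -16 0.0592 0.0415; -12 0.0553 0.0409; -8 0.0516 0.0411; -4 0.0474 0.0414; 0 0.0465 0.0415; 4 0.0505 0.0407; 8 0.0549 0.0407; 12 0.0589 0.0411; 16 0.0602 0.0414; 20 0.0572 0.0418; 
y+ 634 [0.0866 0.0877 0.0902] 0.08453250695123093
y- 646 [-0.0898 -0.0874 -0.0864] 0.0843903482332603
x- 1362 [-0.0665 -0.0643 -0.063 ] 0.0845127026724635
x+ 1468 [0.0601 0.0626 0.0653] 0.08536980172096992
[0.00260684 0.08806739]
[ 0.00194338 -0.08773574]
[-0.00063526 -0.06449952]
```

Request:
play_rows:
  commands:
    - [[0, -0.005, 0], [0, 0, 0], 0.0]
    - [[0, -0.01, 0], [0, 0, 0], 0.0]
    - [[0, -0.02, 0], [0, 0, 0], 0.0]
    - [[0, -0.03, 0], [0, 0, 0], 0.0]
    - [[0, -0.03, 0], [0, 0, 0], 0.0]
    - [[0.002, -0.03, -0.004], [0, 0, 0], 0.0]
    - [[0.002, -0.03, -0.004], [0, 0, 0], 0.0]
    - [[0.002, -0.03, -0.004], [0, 0, 0], 0.0]

```text
t: 15.6
eef_pos: [0.4802, -0.0288, 0.2062]
orientation: [-0.0, 0.997, 0.083, 0.0]
contact_force: [1.1, 0.0, -0.1]
opening: 0.001
```

Request:
play_rows:
  commands:
    - [[0.002, -0.03, -0.004], [0, 0, 0], 0.06]
    - [[0.002, -0.03, -0.004], [0, 0, 0], 0.06]
    - [[0.002, -0.03, -0.004], [0, 0, 0], 0.06]
    - [[0.002, -0.03, -0.004], [0, 0, 0], 0.06]
    - [[0.002, -0.03, -0.004], [0, 0, 0], 0.06]
    - [[0, -0.025, -0.004], [0, 0, 0], 0.06]
    - [[0, -0.015, 0], [0, 0, 0], 0.06]

```text
t: 16.3
eef_pos: [0.4586, 0.1613, 0.2306]
orientation: [-0.001, 0.996, 0.084, 0.0]
contact_force: [0.8, -0.2, -0.5]
opening: 0.704
```

Request:
play_rows:
  commands:
    - [[0, 0, 0], [0, 0, 6.2], 0.06]
    - [[0, 0, 0], [0, 0, 6.2], 0.06]
    - [[0, 0, 0], [0, 0, 6.2], 0.06]
    - [[0, 0, 0], [0, 0, 6.2], 0.06]
    - [[0, 0, 0], [0, 0, 6.2], 0.06]
    - [[0, 0, 0], [0, 0, 0], 0.06]

```text
t: 16.9
eef_pos: [0.4588, 0.1588, 0.2301]
orientation: [-0.0, 0.982, -0.187, -0.0]
contact_force: [0.7, 1.7, -0.6]
opening: 0.703
```

```bash
python3 - <<'E'
from h import *
s=st(); M=rot(s['orientation']).as_matrix();print(M.round(4))
c=camera_params('wrist'); p,d=save('w11','wrist'); W=cloud('wrist',d,c)
x,y,z=W[...,0],W[...,1],W[...,2]
m=(x>.4)&(x<.6)&(y>.12)&(y<.32)&(z>.051)&(z<.075)
P=W[m]; r=cv2.minAreaRect(P[:,:2].astype(np.float32)); print('mud',r,cv2.boxPoints(r),np.percentile(P[:,2],[50,98]),len(P))
u=np.linalg.svd(P[:,:2]-P[:,:2].mean(0),full_matrices=0)[2][0]; print(P.mean(0),u,np.degrees(np.arctan2(u[1],u[0])))
E
python3 look.py s11
```

```text
t 16.9 pos [0.4588 0.1588 0.2301] q [-1.000e-04  9.824e-01 -1.869e-01 -1.000e-04] F [ 0.7  1.7 -0.6] op 0.702501626916765
[[ 9.301e-01 -3.672e-01 -2.000e-04]
 [-3.672e-01 -9.301e-01  2.000e-04]
 [-2.000e-04 -1.000e-04 -1.000e+00]]
mud ((0.4831677973270416, 0.22586476802825928), (0.1377900093793869, 0.03485841676592827), 65.14567565917969) [[0.43839547 0.17067656]
 [0.47002527 0.15602514]
 [0.52794015 0.28105298]
 [0.49631032 0.2957044 ]] [0.06011898 0.06303103] 3291
[0.48690865 0.22863878 0.05938772] [-0.36709543 -0.93018329] -111.53659607508673
t 16.95 pos [0.4589 0.1587 0.23  ] q [-0.000e+00  9.827e-01 -1.853e-01 -1.000e-04] F [ 0.   0.5 -0.1] op 0.7020470096284952
(np.float64(-0.295687752546572), np.float64(0.015670857547208386), array(0.23004507))
0.103 0.031 0.209
0.095 0.037 0.199
0.102 0.065 0.208
0.092 0.035 0.185
0.096 0.065 0.197
0.091 0.047 0.183
0.097 0.085 0.201
0.094 0.069 0.187
0.087 0.048 0.17
0.094 0.087 0.19
0.091 0.08 0.181
0.085 0.055 0.161
0.089 0.083 0.174
0.085 0.069 0.161
0.078 0.035 0.134
0.081 0.062 0.146
0.075 0.041 0.128
0.083 0.09 0.155
0.075 0.057 0.129
0.08 0.088 0.143
0.073 0.061 0.121
0.067 0.044 0.105
0.071 0.064 0.113
0.068 0.071 0.111
0.069 0.071 0.104
0.068 0.082 0.101
```

View pics/w11.png

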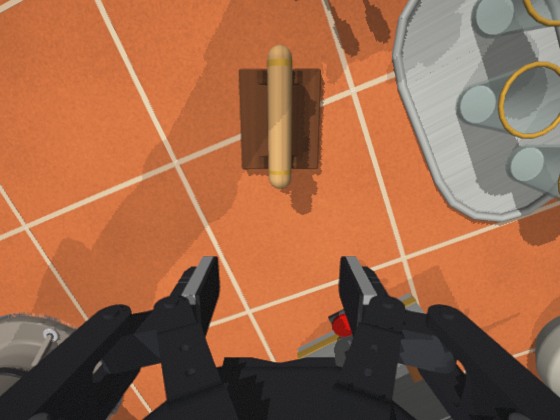

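View pics/s11.png

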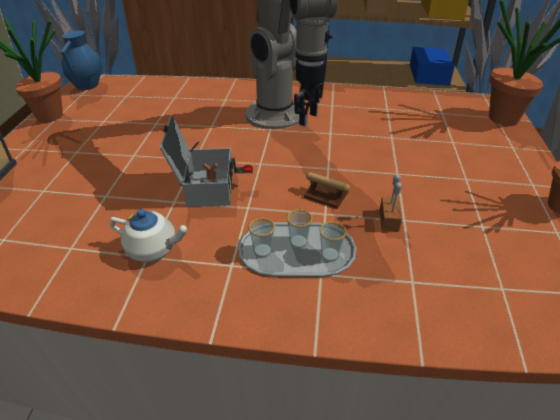

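Run:
```python
from h import *
s=st(); M=rot(s['orientation']).as_matrix()
c=camera_params('wrist'); p,d=save('w12','wrist'); W=cloud('wrist',d,c)
r=masks_of('muddler','wrist')
m=r[0]['mask']; print(r[0]['confidence'],m.sum())
v,u=np.where(m); print(u.min(),u.max(),v.min(),v.max())
P=W[m]; P=P[(P[:,2]>.045)&(P[:,2]<.07)]
ax=P[:,:2]@M[:2,1]; lat=P[:,:2]@M[:2,0]
a0=(ax.min()+ax.max())/2; t=P[:,2]>.056
print('len',np.ptp(ax),'lat',np.percentile(lat,[2,98]),lat[t].mean(), 'tool frame offset of centre from TCP: x',lat[t].mean()-s['eef_pos'][:2]@M[:2,0],'y',a0-s['eef_pos'][:2]@M[:2,1], P[:,2].max(),np.percentile(P[:,2],95))
print(np.degrees(np.polyfit(ax[t],lat[t],1)[0]))
```

```text
t 17.0 pos [0.459  0.1587 0.2301] q [-1.000e-04  9.827e-01 -1.851e-01 -1.000e-04] F [ 0.1 -0.3  0.1] op 0.7034458474550702
0.85 3326
267 293 45 188
len 0.13801504930440534 lat [0.35892159 0.38175201] 0.3704044332872707 tool frame offset of centre from TCP: x 0.0005708405081048529 y -0.07130810534602422 0.06443417671997931 0.06252041212608614
-0.14595361141357996
```

Request:
play_rows:
  commands:
    - [[0.0006, -0.0113, 0], [0, 0, 0], 0.06]
    - [[0, -0.025, 0], [0, 0, 0], 0.06]
    - [[0, -0.025, 0], [0, 0, 0], 0.06]
    - [[0, -0.01, 0.01], [0, 0, 0], 0.06]
    - [[0, 0, 0.025], [0, 0, 0], 0.06]
    - [[0, 0, 0.03], [0, 0, 0], 0.06]
    - [[0, 0, 0.03], [0, 0, 0], 0.06]
    - [[0, 0, 0.025], [0, 0, 0], 0.06]

```text
t: 17.9
eef_pos: [0.4854, 0.2237, 0.1078]
orientation: [0.001, 0.982, -0.187, -0.001]
contact_force: [-0.4, -0.3, 0.1]
opening: 0.703
```

Request:
play_rows:
  commands:
    - [[0, 0, 0.025], [0, 0, 0], 0.06]
    - [[0, 0, 0.02], [0, 0, 0], 0.06]
    - [[0, 0, 0.02], [0, 0, 0], 0.06]
    - [[0, 0, 0.01], [0, 0, 0], 0.06]
    - [[0, 0, 0.003], [0, 0, 0], 0.06]
    - [[0, 0, 0], [0, 0, 0], 0.06]

```text
t: 18.5
eef_pos: [0.4862, 0.2241, 0.0319]
orientation: [0.0, 0.982, -0.187, -0.0]
contact_force: [0.1, -0.0, 0.9]
opening: 0.703
```

Close on the muddler, and check.

Request:
play_rows:
  commands:
    - [[0, 0, 0], [0, 0, 0], 0.03]
    - [[0, 0, 0], [0, 0, 0], 0.0]
    - [[0, 0, 0], [0, 0, 0], 0.0]
    - [[0, 0, 0], [0, 0, 0], 0.0]
    - [[0, 0, 0], [0, 0, 0], 0.0]
    - [[0, 0, 0], [0, 0, 0], 0.0]
  squeeze: 40

```text
t: 19.1
eef_pos: [0.4857, 0.2251, 0.0329]
orientation: [-0.001, 0.982, -0.187, -0.0]
contact_force: [-2.8, 0.9, 6.7]
opening: 0.267
```

Request:
play_rows:
  commands:
    - [[0, 0, -0.005], [0, 0, 0], 0.0]
    - [[0, 0, -0.015], [0, 0, 0], 0.0]
    - [[0, 0, -0.025], [0, 0, 0], 0.0]
    - [[0, 0, -0.03], [0, 0, 0], 0.0]
    - [[0, 0, -0.03], [0, 0, 0], 0.0]
    - [[0, 0, -0.03], [0, 0, 0], 0.0]
    - [[0, 0, -0.02], [0, 0, 0], 0.0]
    - [[0, 0, 0], [0, 0, 0], 0.0]

```text
t: 19.9
eef_pos: [0.4881, 0.225, 0.1905]
orientation: [-0.002, 0.982, -0.187, 0.002]
contact_force: [0.1, 0.1, -0.7]
opening: 0.267
```

Run:
```python
from h import *
s=st(); M=rot(s['orientation']).as_matrix()
p,d=save('w13','wrist');save('s13','scene')
yaw=np.degrees(np.arctan2(M[1,0],M[0,0]));print('yaw',yaw,'turn rz',yaw+80.6)
t=np.array([.492,-.1335])-s['eef_pos'][:2];print('shift',M[:2,:2].T@t)
```

```text
t 19.9 pos [0.4881 0.225  0.1905] q [-0.0023  0.9823 -0.187   0.0022] F [ 0.1  0.1 -0.7] op 0.2666600903904548
yaw -21.56172823608143 turn rz 59.038271763918566
shift [0.13538706 0.33200489]
```

View pics/w13.png

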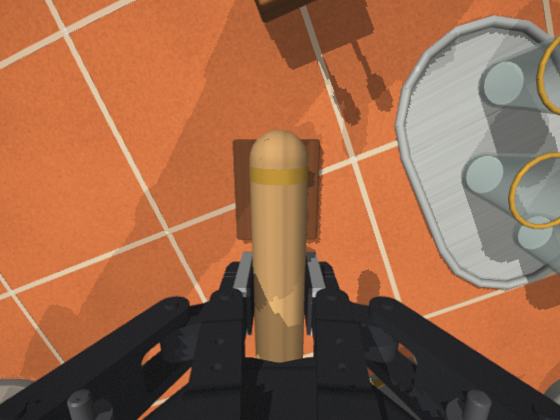

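View pics/s13.png

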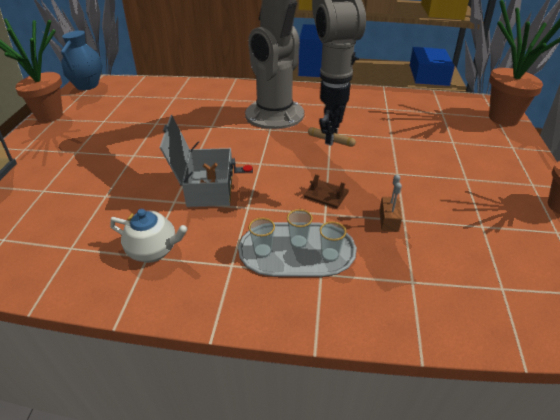

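Request:
play_rows:
  commands:
    - [[0, 0, 0], [0, 0, 7.38], 0.0]
    - [[0, 0, 0], [0, 0, 7.38], 0.0]
    - [[0, 0, 0], [0, 0, 7.38], 0.0]
    - [[0, 0, 0], [0, 0, 7.38], 0.0]
    - [[0, 0, 0], [0, 0, 7.38], 0.0]
    - [[0, 0, 0], [0, 0, 7.38], 0.0]
    - [[0, 0, 0], [0, 0, 7.38], 0.0]
    - [[0, 0, 0], [0, 0, 7.38], 0.0]

```text
t: 20.8
eef_pos: [0.4853, 0.2237, 0.1857]
orientation: [0.001, 0.761, -0.649, -0.0]
contact_force: [-0.1, -0.1, -0.1]
opening: 0.265
```

Request:
play_rows:
  commands:
    - [[0.01, 0.0015, 0], [0, 0, 0], 0.0]
    - [[0.02, 0.003, 0], [0, 0, 0], 0.0]
    - [[0.027, 0.004, 0], [0, 0, 0], 0.0]
    - [[0.027, 0.004, 0], [0, 0, 0], 0.0]
    - [[0.027, 0.004, 0], [0, 0, 0], 0.0]
    - [[0.027, 0.004, 0], [0, 0, 0], 0.0]
    - [[0.027, 0.004, 0], [0, 0, 0], 0.0]
    - [[0.027, 0.004, 0], [0, 0, 0], 0.0]

```text
t: 21.6
eef_pos: [0.4885, 0.0282, 0.1864]
orientation: [0.001, 0.764, -0.645, -0.0]
contact_force: [0.4, 0.4, -0.6]
opening: 0.267
```

Request:
play_rows:
  commands:
    - [[0.027, 0.004, 0], [0, 0, 0], 0.0]
    - [[0.027, 0.004, 0], [0, 0, 0], 0.0]
    - [[0.027, 0.004, 0], [0, 0, 0], 0.0]
    - [[0.027, 0.004, 0], [0, 0, 0], 0.0]
    - [[0.027, 0.004, 0], [0, 0, 0], 0.0]
    - [[0.02, 0.003, 0], [0, 0, 0], 0.0]
    - [[0.005, 0.001, 0], [0, 0, 0], 0.0]
    - [[0, 0, 0], [0, 0, 0], 0.0]

```text
t: 22.4
eef_pos: [0.4912, -0.1323, 0.1866]
orientation: [0.0, 0.763, -0.647, -0.0]
contact_force: [-0.7, 0.6, -1.4]
opening: 0.266
```

Run:
```python
from h import *
s=st(); M=rot(s['orientation']).as_matrix();print(M.round(3))
c=camera_params('wrist');p,d=save('w14','wrist');W=cloud('wrist',d,c);save('s14','scene')
yaw=np.degrees(np.arctan2(M[1,0],M[0,0]));print('yaw',yaw,'turn rz',yaw+80.6)
print('shift',M.T@(np.array([.492,-.1335,.041])-s['eef_pos']))
# muddler in tool frame
T=(W-np.array(s['eef_pos']))@M
hsv=cv2.cvtColor(p,cv2.COLOR_RGB2HSV)
m=(abs(T[...,0])<.016)&(T[...,2]<-.001)&(T[...,2]>-.045)&(T[...,1]>-.085)&(T[...,1]<-.02)
for y0 in range(-80,-15,5):
    k=m&(abs(T[...,1]-y0/1000)<.0025)
    if k.sum()>5: print(y0,k.sum(),'x',np.percentile(T[...,0][k],[3,97]).round(4),'ztop',np.percentile(T[...,2][k],5).round(4))
```

```text
t 22.4 pos [ 0.4912 -0.1323  0.1866] q [ 4.000e-04  7.627e-01 -6.467e-01 -4.000e-04] F [-0.7  0.6 -1.4] op 0.26569367825831547
[[ 0.163 -0.987 -0.001]
 [-0.987 -0.163 -0.   ]
 [-0.     0.001 -1.   ]]
yaw -80.59312695930865 turn rz 0.006873040691345977
shift [ 0.00130097 -0.0008146   0.14556254]
-70 192 x [-0.0057  0.0056] ztop -0.0236
-65 685 x [-0.0091  0.0091] ztop -0.0276
-60 796 x [-0.0107  0.0104] ztop -0.029
-55 765 x [-0.0112  0.0108] ztop -0.0294
-50 735 x [-0.0109  0.0106] ztop -0.0293
-45 701 x [-0.0111  0.0107] ztop -0.0292
-40 681 x [-0.0108  0.0106] ztop -0.0292
-35 658 x [-0.0109  0.011 ] ztop -0.0291
-30 629 x [-0.0111  0.0106] ztop -0.0292
-25 622 x [-0.0108  0.0107] ztop -0.0293
-20 287 x [-0.0109  0.0104] ztop -0.0292
```

View pics/w14.png

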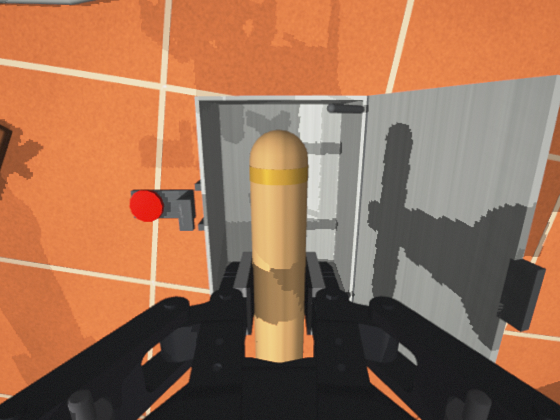

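View pics/s14.png

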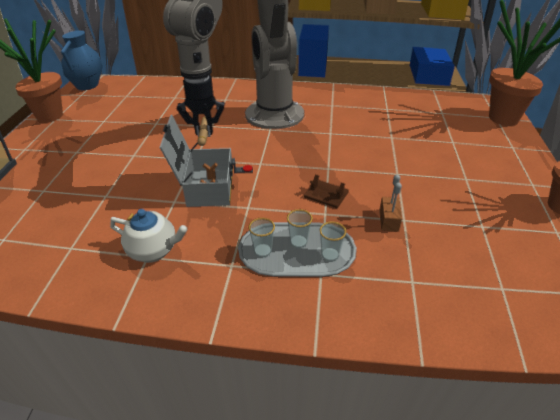

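Request:
play_rows:
  commands:
    - [[0.0013, -0.0008, 0.01], [0, 0, 0], 0.0]
    - [[0, 0, 0.02], [0, 0, 0], 0.0]
    - [[0, 0, 0.02], [0, 0, 0], 0.0]
    - [[0, 0, 0.02], [0, 0, 0], 0.0]
    - [[0, 0, 0.02], [0, 0, 0], 0.0]
    - [[0, 0, 0.015], [0, 0, 0], 0.0]
    - [[0, 0, 0.005], [0, 0, 0], 0.0]
    - [[0, 0, 0], [0, 0, 0], 0.0]

```text
t: 23.3
eef_pos: [0.4927, -0.1324, 0.0764]
orientation: [0.0, 0.763, -0.646, -0.001]
contact_force: [-0.2, 1.0, 0.4]
opening: 0.264
```

Run:
```python
from h import *
s=st(); M=rot(s['orientation']).as_matrix()
p,d=save('w15','wrist');p,d=save('s15','scene');cv2.imwrite('pics/s15z.png',cv2.resize(p[90:230,140:280,::-1],None,fx=4,fy=4))
print('shift',M.T@(np.array([.492,-.1335,.0428])-s['eef_pos']))
```

```text
t 23.3 pos [ 0.4927 -0.1324  0.0764] q [ 4.000e-04  7.630e-01 -6.464e-01 -5.000e-04] F [-0.2  1.   0.4] op 0.2643182974087823
shift [0.00100759 0.00081948 0.03363795]
```

View pics/s15z.png

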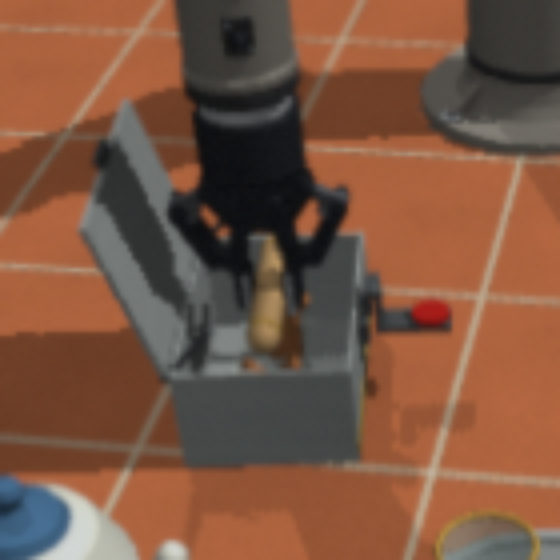

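View pics/w15.png

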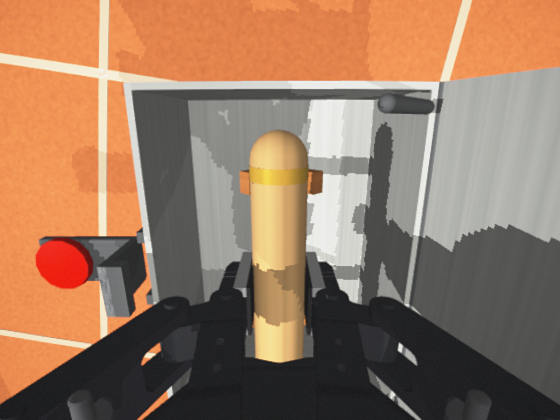

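Run:
```python
from h import *
s=st(); M=rot(s['orientation']).as_matrix()
c=camera_params('wrist');p,d=snapshot('wrist');W=cloud('wrist',d,c)
T=(W-np.array(s['eef_pos']))@M
g=(p.max(2)<60)&(T[...,2]<-.02)&(np.arange(420)[:,None]>290)
for z0 in range(-130,-20,10):
    k=g&(abs(T[...,2]-z0/1000)<.005)
    if k.sum()>20: print(z0,k.sum(),'x',np.percentile(T[...,0][k],[1,50,99]).round(4),'y',np.percentile(T[...,1][k],[1,99]).round(3))
```

```text
t 23.4 pos [ 0.4935 -0.1327  0.0775] q [-2.000e-04  7.629e-01 -6.466e-01  4.000e-04] F [-0.2 -0.3  0.1] op 0.265852831777324
-100 2496 x [-0.0582 -0.0073  0.0585] y [-0.021 -0.013]
-90 11949 x [-0.0612  0.0006  0.062 ] y [-0.02  -0.004]
-80 11600 x [-0.0577  0.0004  0.0584] y [-0.018  0.007]
-70 7559 x [-0.0527  0.0046  0.0537] y [-0.018  0.011]
-60 6119 x [-0.0474  0.0183  0.0482] y [-0.013  0.011]
-50 3674 x [-0.0435  0.0131  0.0439] y [-0.014  0.01 ]
-40 939 x [-0.0324  0.0114  0.0328] y [-0.014  0.01 ]
-30 129 x [-0.0116 -0.0113  0.0542] y [-0.008  0.014]
```

Request:
play_rows:
  commands:
    - [[0.0005, 0.0005, 0.006], [0, 0, 0], 0.0]
    - [[0, 0, 0.008], [0, 0, 0], 0.0]
    - [[0, 0, 0.008], [0, 0, 0], 0.0]
    - [[0, 0, 0.005], [0, 0, 0], 0.0]
    - [[0, 0, 0.003], [0, 0, 0], 0.0]
    - [[0, 0, 0], [0, 0, 0], 0.0]

```text
t: 24.05
eef_pos: [0.4923, -0.1332, 0.0465]
orientation: [0.0, 0.763, -0.647, -0.0]
contact_force: [0.1, 0.5, 0.1]
opening: 0.263
```

Request:
play_rows:
  commands:
    - [[0, 0, 0.001], [0, 0, 0], 0.0]
    - [[0, 0, 0.001], [0, 0, 0], 0.0]
    - [[0, 0, 0.001], [0, 0, 0], 0.0]

```text
t: 24.35
eef_pos: [0.4928, -0.1332, 0.0442]
orientation: [-0.0, 0.763, -0.647, 0.0]
contact_force: [0.4, 0.3, -0.5]
opening: 0.263
```

Request:
play_rows:
  commands:
    - [[0, 0, 0.001], [0, 0, 0], 0.0]
    - [[0, 0, 0.0005], [0, 0, 0], 0.0]
    - [[0, 0, 0], [0, 0, 0], 0.0]

```text
t: 24.65
eef_pos: [0.4929, -0.1336, 0.043]
orientation: [-0.0, 0.763, -0.647, 0.0]
contact_force: [-0.8, 0.3, 5.0]
opening: 0.267
```

Request:
play_rows:
  commands:
    - [[0, 0, 0.0005], [0, 0, 0], 0.0]
    - [[0, 0, 0.0005], [0, 0, 0], 0.0]
    - [[0, 0, 0], [0, 0, 0], 0.0]

```text
t: 24.95
eef_pos: [0.493, -0.1336, 0.0429]
orientation: [-0.001, 0.763, -0.647, 0.0]
contact_force: [-4.6, 0.4, 16.7]
opening: 0.267
```

Request:
play_rows:
  commands:
    - [[0, 0, -0.0007], [0, 0, 0], 0.0]
    - [[0, 0, 0], [0, 0, 0], 0.0]
    - [[0, 0, 0], [0, 0, 0], 0.0]
    - [[0, 0, 0], [0, 0, 0], 0.0]
  squeeze: 20

```text
t: 25.35
eef_pos: [0.493, -0.1336, 0.043]
orientation: [-0.0, 0.763, -0.647, 0.0]
contact_force: [-2.7, -0.6, 9.7]
opening: 0.268
```

Request:
play_rows:
  commands:
    - [[0, 0, 0], [0, 0, 0], 0.025]
    - [[0, 0, 0], [0, 0, 0], 0.027]
    - [[0, 0, 0], [0, 0, 0], 0.03]
    - [[0, 0, 0], [0, 0, 0], 0.035]
    - [[0, 0, 0], [0, 0, 0], 0.04]
    - [[0, 0, 0], [0, 0, 0], 0.045]
    - [[0, 0, 0], [0, 0, 0], 0.045]
    - [[0, 0, 0], [0, 0, 0], 0.045]

```text
t: 26.15
eef_pos: [0.4926, -0.1332, 0.0422]
orientation: [0.0, 0.763, -0.647, -0.0]
contact_force: [0.3, 0.2, -0.3]
opening: 0.527
```

Run:
```python
from h import *
s=st()
p,d=save('w16','wrist');p,d=save('s16','scene');cv2.imwrite('pics/s16z.png',cv2.resize(p[90:230,140:280,::-1],None,fx=4,fy=4))
```

```text
t 26.15 pos [ 0.4926 -0.1332  0.0422] q [ 0.      0.7628 -0.6466 -0.    ] F [ 0.3  0.2 -0.3] op 0.5268770799731878
```

View pics/w16.png

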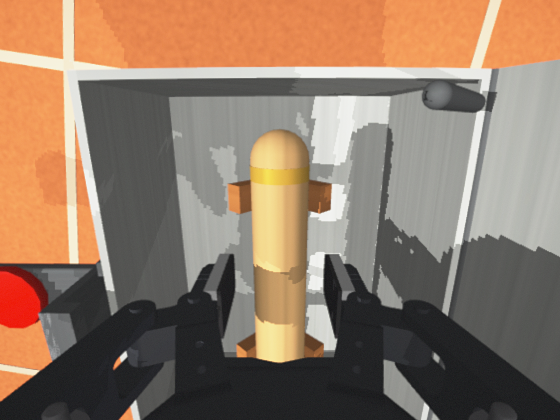

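View pics/s16z.png

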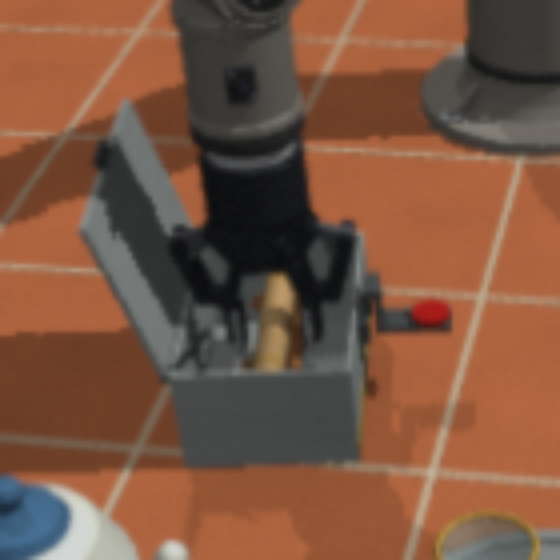

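Request:
play_rows:
  commands:
    - [[0, 0, -0.005], [0, 0, 0], 0.045]
    - [[0, 0, -0.01], [0, 0, 0], 0.045]
    - [[0, 0, -0.015], [0, 0, 0], 0.045]
    - [[0, 0, -0.025], [0, 0, 0], 0.045]
    - [[0, 0, -0.03], [0, 0, 0], 0.045]
    - [[0, 0, -0.03], [0, 0, 0], 0.045]
    - [[0, 0, -0.03], [0, 0, 0], 0.045]
    - [[0, 0, -0.03], [0, 0, 0], 0.045]

```text
t: 27.05
eef_pos: [0.4923, -0.1335, 0.2196]
orientation: [-0.0, 0.763, -0.647, 0.0]
contact_force: [1.0, 0.1, -0.2]
opening: 0.531
```

Request:
play_rows:
  commands:
    - [[-0.01, 0, -0.02], [0, 0, 0], 0.045]
    - [[-0.025, 0, 0], [0, 0, 0], 0.045]
    - [[-0.025, 0, 0], [0, 0, 0], 0.045]
    - [[-0.025, 0, 0], [0, 0, 0], 0.045]
    - [[-0.025, 0, 0], [0, 0, 0], 0.045]
    - [[-0.025, 0, 0], [0, 0, 0], 0.045]
    - [[-0.01, 0, 0], [0, 0, 0], 0.045]
    - [[0, 0, 0], [0, 0, 0], 0.045]

```text
t: 27.85
eef_pos: [0.4688, 0.0107, 0.2379]
orientation: [-0.001, 0.764, -0.646, 0.0]
contact_force: [-0.0, -0.2, 0.5]
opening: 0.529
```

```bash
python3 look.py s17
python3 - <<'E'
from h import *
p,d=save('t17','top');W=cloud('top',d)
X,Y,Z=lidang(W,(.492,-.1335))
r=masks_of('muddler','top')
for q in r[:2]:
    P=W[q['mask']];print(q['confidence'],len(P))
    r2=cv2.minAreaRect(P[:,:2].astype(np.float32));print(r2,np.percentile(P[:,2],[5,50,95]))
r=find_in('muddler','scene');print(r[:1])
E
```

```text
t 27.85 pos [0.4688 0.0107 0.2379] q [-5.000e-04  7.636e-01 -6.457e-01  0.000e+00] F [-0.  -0.2  0.5] op 0.5286980564089647
(np.float64(-0.1480531760695508), np.float64(0.0011498785905326991), array(0.23789847))
0.102 0.033 0.21
0.099 0.053 0.209
0.096 0.037 0.193
0.094 0.047 0.193
0.098 0.077 0.206
0.093 0.058 0.19
0.097 0.086 0.202
0.091 0.064 0.184
0.086 0.031 0.159
0.092 0.083 0.187
0.087 0.065 0.171
0.091 0.084 0.178
0.083 0.063 0.16
0.077 0.035 0.137
0.083 0.072 0.156
0.076 0.048 0.136
0.081 0.074 0.148
0.075 0.048 0.125
0.084 0.089 0.148
0.074 0.057 0.121
0.076 0.085 0.135
0.069 0.05 0.106
0.066 0.052 0.1
0.072 0.082 0.112
0.038 0.085 0.105
0.96 484
((0.441799521446228, -0.059963613748550415), (0.11961676180362701, 0.2518147826194763), 35.87902069091797) [0.06233964 0.07055857 0.07649213]
[{'position': [0.5014, -0.129, 0.0675], 'confidence': 0.67}]
```

View pics/s17.png

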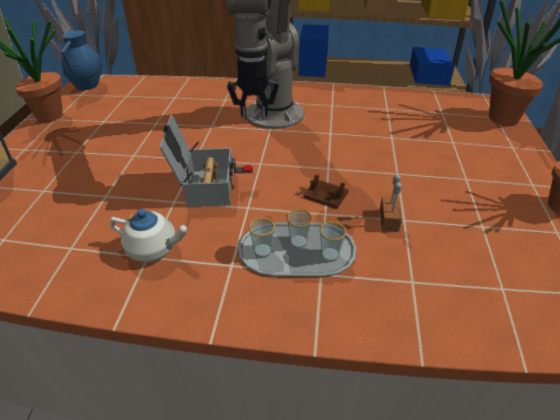

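View pics/t17.png

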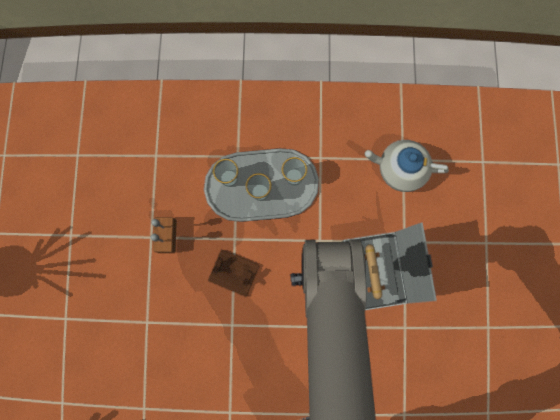

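Run:
```python
from h import *
p,d=save('t18','top');W=cloud('top',d);X,Y,Z=lidang(W,(.492,-.1335))
m=masks_of('muddler','top')[0]['mask']&(abs(X)<.05)&(abs(Y)<.085)
print(m.sum(),'X',np.percentile(X[m],[2,50,98]).round(4),'Y',np.percentile(Y[m],[1,99]).round(4),'Z',np.percentile(Z[m],[5,50,95]).round(4),np.polyfit(Y[m],X[m],1),np.polyfit(Y[m],Z[m],1))
st();print(finish_job())
```

```text
455 X [-0.0114 -0.0016  0.0102] Y [-0.0622  0.0628] Z [0.0641 0.0706 0.0756] [-0.01482031 -0.00129951] [-0.00457893  0.0701735 ]
t 28.15 pos [0.469  0.0086 0.2373] q [ 1.000e-04  7.621e-01 -6.475e-01  1.000e-04] F [-0.2  0.   0. ] op 0.5273577029387035
the job is handed in; nothing more can be done
None
```

The job is done and handed in at about 28 s. The lid is fully open and at rest, and the muddler lies in the canister's two notches.

**What I did:** I pressed the red button and the lid popped up. I eased it past upright to its stop with closed fingers. I then took the muddler from its stand, lowered it into the notches, let it settle under light contact, opened the fingers and withdrew.

**Last checks:**
- **Lid:** it measured about 1.86 rad, which is at its stop, and stayed there through the rest of the job.
- **Muddler:** it is level, with its top at about z = 71 mm (72 expected). It is centred within about 2 mm and aligned within about 1°.
- **Other things:** the glasses, teapot and spoon block look unmoved in the pictures. The robot was clear, with about 0 N on it.

**What went less than ideally:**
- **Button:** the first press, about 4 N, did not release the latch. Going about 4 mm deeper did.
- **Lid:** partway through, the lid's edge caught under the gripper. The wrist read about 25 N upward (28 N in all) at the end of that move, below the 40 N limit. I backed off, raised the tool 20 mm and finished with forces near zero.
- **Placing:** contact with the notches reached about 17 N for a moment before I eased it.
- **Muddler position:** one box fitted to the top camera's muddler mask was stretched by stray points. I disregarded it and repeated the measurement inside the canister only, which gave the position above.

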